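Lock the cutting disc into the vegetable slicer

TASK

Put the washed vegetable slicer back together: take the locking bolt with the bar grip from its bush on the accessory board, feel its T-head down through the slot in the collar of the cutting disc, press it down against its spring, turn it a quarter turn clockwise (seen from above) to the stop and let it rise into its notch, then let go so that the disc is locked. Press and turn gently, never with more than about 4 kg of force, and leave the other things on the table where they are.

Things in the scene. Friction and masses are not known exactly. Their poses are not given: they have to be found in the camera images.
- machine: Vegetable slicer, fixed, lid off: aluminium base 215 x 205 mm with an open round bowl (212 mm across, rim 138 mm above the table), a chute to its own +y side, control panel to -x. Origin: on the table under the disc's axis; z up. The cutting disc in the bowl sits on a geared drive that resists turning (slips only above 2.5 N m).
- collar (a point): Centre of the top face of the disc's steel collar (49 mm across, top 145 mm above the table), on the disc's axis; axes as the machine's. A slot 30 x 12 mm leads down through the collar. The disc stands where it last stopped: the slot runs within 0.8 rad (45 degrees) of the machine's x, either way. That angle is not reported: find it by feel or by sight.
- chamber (a point): Floor of the chamber under the slot, 20.5 mm below the collar's top; axes as the machine's. The head can turn only with its underside over 18 mm below the collar's top, only clockwise from above; stops end the turn at 90 degrees (up to 5 more). There notches in the roof let it rise 3 mm: locked, its underside is 15 mm below the top. Over 10 degrees short, it stays under the roof.
- bolt: Locking bolt, 0.14 kg, upright. Origin: centre of the underside of its steel T-head; z up the bolt, x along the head, a round-ended bar 26 mm long and 9 mm thick, the same either way round. A steel sleeve 36 mm across, from 11 to 35 mm above the origin, slides up on a spring when it lands on the collar: 3 N at first plus 1.2 N per mm (8 N locked, 12 to 14 N while turning).
- bolt_grip (a point): Centre of the bolt's black bar grip, 68 mm above the bolt's origin: 54 mm long (along x, in line with the T-head), 14 mm thick (along y), 34 mm high; its long flat sides are to be gripped. Axes as the bolt's. At the start the bolt stands in its bush with up to 2 mm play and any yaw.
- holder: White plastic accessory board 182 x 236 x 10 mm, fixed, with spare discs to 37 mm and their spindle to 58 mm high, and a black bush (45 mm across, 31 mm hole, top 32 mm above the table) centred at its own y = +88 mm in which the bolt stands, the bolt's origin 21 mm above the table. Origin: centre of its underside.
- slice_tub: White tub, 120 mm across, 72 mm high, standing under the chute; leave alone. Origin: centre of its underside.
- salt_shaker: Shaker, 62 mm across, 127 mm high; leave alone. Origin: centre of its underside.
- lemon: Lemon, 83 x 58 mm, leave alone. Origin: centre of its underside.
- onion: Onion, 67 mm, leave alone. Origin: centre of its underside.
There are look-alikes about, which are no part of the job. Of the things like the bolt, leave any that is brown, pink or red; of the rest the smaller one is meant.

How it is judged:
By the outcome, as a careful person would: the job done as asked, in the order asked, and still so for the second after the job is handed in, with the robot touching nothing.
It also fails if it takes over 70 s, if anything falls off the work surface, if the arm or the gripper's body presses on something with over 40 N, if the wrist force passes 120 N, or if a joint passes its speed limit or range.

ROBOT

A 6-joint arm with a two-finger parallel gripper is mounted at the origin on a cart in front of the work surface, level with it; the furniture and walls round the work are solid. World frame = base frame: x ahead of the robot, y to its left, z up, the work surface at z = 0. Lengths are in m, angles in rad, forces in N, time in s.
With the tool pointing down it reaches from about 0.35 to 0.975 m from the base axis. Payload 17.4 kg.
Tool frame: the origin (TCP) lies at the very end of the fingers, on their centre line; the grasp point (between the pads) lies 19 mm behind it; z points along the fingers, y is the direction in which the jaws open and shut (so a half turn about z gives the same grasp; the last joint's range is limited). The gripper opens to 85 mm and grips with 20 to 120 N. Pads are 22 mm wide; open, the fingers measure 114 mm over their backs; the gripper's body (76 mm by 85 mm) begins 54 mm behind the grasp point. The pads swing forward as they close: fully open they stand 13 mm farther back than shut.
Start: joints at [-1.337, 0.116, 1.442, -0, 1.584, -0.038], TCP at [0.181, -0.65, 0.231] pointing down, gripper open.
Joint ranges: [-2.83, 2.83], [-0.83, 2.19], [0.07, 2.5], [-1.14, 4.28], [0.01, 3], [-2.97, 2.97]. Speed limits (rad/s): [1.89, 1.89, 2.22, 3.14, 3.14, 3.14].

INTERFACE

Orientations are given as [roll, pitch, yaw] about the fixed x, y, z axes, in that order (R = Rz(yaw) Ry(pitch) Rx(roll)).
In Python, from workcell import observe, capture, r, find_in gives the robot as it stands.
- The arm moves only by the shell command python3 -m inch 'ROWS' [FORCE]. ROWS is JSON, a list of rows, each a list of 5 numbers: the shift along the tool's x, y, z in cm, then the turn about the tool's z in degrees, then the finger opening in cm, from 0 to 8.54. A call has 1 to 10 rows; each row is the pose to reach, as a shift and turn from the pose measured when the call began, along the tool's axes at that moment; what a row does not reach only later rows make up. A row lasts 1/8 s, in which the tool goes at most 62.5 mm and 10.7 degrees, less where a joint would pass 70% of its speed; a pose out of reach is approached as far as the arm can. A call with a gripper value outside its range is refused whole. The fingers move at their own pace and stop on an object; FORCE is the grip in N (left out, the last holds). Time passes only in rows, so rows that repeat a pose let the fingers close. It gives the time, the measured TCP pose, the force and the opening at its end, in the units of the state.
- observe(): the state, without advancing time (a new reading comes with each control period).
- capture(name): name is "scene" or "top" or "wrist"; returns a dict with "pixels" (420x560x3 uint8, blue, green, red), "range_z" (420x560 float32, m along the optical axis (not along the pixel's ray), 0 where there is no reading), "mtx" (3x3 intrinsics, pixels), "origin" and "rotation" of the camera in the world. Camera axes: x right, y up, looking along -z (the intrinsics and any distortion apply to the point x, -y, -z); pixel columns grow to the right and rows downward; lengths in m; the calibration is good to about 2 mm. A picture is of the moment at which its call begins.
- r.close_job(): hands the job in, once; it reports no verdict.
Trained networks look in a picture, given as the dict that the camera call returned (one of the last four; its "shot" number tells which), for a name from the list of things; names that differ only in an ending like _2 or _b are one class to them, and where a whole thing is asked for, a point or a joint stands for the part that bears it (a point fixed in the world has none). Each returns a list of dicts, best first, with "conf" (0 to 1); they miss things now and then, are a little off and sometimes report something else, mostly with a low value. They report only what shows in the picture. A call takes as long as a camera call. They do not tell look-alikes from the thing itself.
- find_in(picture, query): "centre" ([x, y, z] in m, in world coordinates, good to about 4 mm: the middle of the surface that is visible of it).
The state is a dict: "time_s": time; "joint_positions": joint angles; "joint_vel": joint speeds; "tau": joint torques, N m; "tool_pos": TCP position; "eef_rot": TCP orientation; "ft_force": force on the tool from outside, world axes, zero at the start; "wrist_torque": the same for the moment, N m; "opening": finger opening in m.
Only numpy, scipy, OpenCV 4.12 (cv2) and the standard library are available. Lean on these libraries where they do the work, as an engineer would, in place of code of your own. Each camera call takes 0.05 s, during which the arm holds its last target.

## Working session

There is one attempt and no reset: what is moved stays moved. The work goes in short steps, Python scripts to look and compute and a shell command to move; the robot and the scene stay as the last step left them, time stands still between calls to the robot, and variables do not carry over. Pictures are saved under pics/ and viewed, and the job is handed in when it is done.

```bash
ls; mkdir -p pics; cat > h.py <<'E'
import numpy as np, cv2
from workcell import observe, capture, r, find_in
def ray(c,u,v,z=None):
    """pixel->world using depth or plane z"""
    K=c["mtx"];R=np.array(c["rotation"]);o=np.array(c["origin"])
    d=np.array([(u-K[0][2])/K[0][0],-(v-K[1][2])/K[1][1],-1.0])
    if R.shape!=(3,3):
        from scipy.spatial.transform import Rotation as Ro
        R=Ro.from_euler('xyz',R).as_matrix()
    w=R@d
    if z is None:
        return o+w*c["range_z"][int(v),int(u)]
    return o+w*(z-o[2])/w[2]
def proj(c,p):
    K=c["mtx"];R=np.array(c["rotation"]);q=R.T@(np.array(p)-np.array(c["origin"]))
    return K[0][0]*q[0]/-q[2]+K[0][2], K[1][1]*(-q[1])/-q[2]+K[1][2]
E
python3 - <<'E'
from h import *
s=observe();print(s)
for n in("scene","top"):
    c=capture(n);cv2.imwrite(f"pics/{n}0.png",c["pixels"])
    print(n,{k:v for k,v in c.items() if k not in("pixels","range_z")})
    for q in("bolt","collar","machine","holder","bolt_grip","salt_shaker","lemon","onion","slice_tub"):
        for d in find_in(c,q): print(q,np.round(d["centre"],3),round(d["conf"],2),np.round(proj(c,d["centre"])))
print(observe()["time_s"])
E
```

```text
pics
{'time_s': 0.0, 'joint_positions': array([-1.33679683e+00,  1.16474144e-01,  1.44230484e+00, -1.20332758e-05,
        1.58399397e+00, -3.77777499e-02]), 'joint_vel': array([ 2.26458580e-05,  1.68497697e-03, -8.25319460e-04,  2.96806976e-04,
       -9.59115357e-04,  1.49874897e-03]), 'tau': array([ 2.95671874e-03, -7.31993794e+01, -6.32479620e+01,  1.03794257e-04,
        6.42958374e-03,  2.97319775e-05]), 'tool_pos': array([ 0.18115466, -0.65002458,  0.23054559]), 'eef_rot': array([-3.14041274e+00, -3.25546749e-05,  2.71777071e-01]), 'ft_force': array([ 0.27072956, -0.19785463, -0.09011665]), 'wrist_torque': array([-0.03840763,  0.06372539, -0.02149977]), 'opening': 0.08552239059438127}
scene {'mtx': array([[428.93982323,   0.        , 274.61660043],
       [  0.        , 428.93982323, 205.06288038],
       [  0.        ,   0.        ,   1.        ]]), 'origin': array([-0.71977311, -0.92776541,  0.81204987]), 'rotation': array([ 1.11633602, -0.00462843, -1.01667205]), 'shot': 1}Traceback (most recent call last):
  File "<stdin>", line 7, in <module>
  File "h.py", line 16, in proj
    return K[0][0]*q[0]/-q[2]+K[0][2], K[1][1]*(-q[1])/-q[2]+K[1][2]
                   ~^^^
IndexError: invalid index to scalar variable.
```

```bash
sed -i 's/R=np.array(c\["rotation"\]);q=/R=rot(c);q=/' h.py; cat >> h.py <<'E'
from scipy.spatial.transform import Rotation as Ro
def rot(c):
    R=np.array(c["rotation"]); return R if R.shape==(3,3) else Ro.from_euler('xyz',R).as_matrix()
E
python3 - <<'E'
from h import *
for n in("scene","top"):
    c=capture(n);cv2.imwrite(f"pics/{n}0.png",c["pixels"])
    print(n,{k:v for k,v in c.items() if k not in("pixels","range_z")})
    for q in("bolt","collar","machine","holder"):
        for d in find_in(c,q): print(q,np.round(d["centre"],3),round(d["conf"],2),np.round(proj(c,d["centre"])))
print(observe()["time_s"])
E
```

```text
scene {'mtx': array([[428.93982323,   0.        , 274.61660043],
       [  0.        , 428.93982323, 205.06288038],
       [  0.        ,   0.        ,   1.        ]]), 'origin': array([-0.71977311, -0.92776541,  0.81204987]), 'rotation': array([ 1.11633602, -0.00462843, -1.01667205]), 'shot': 2}
bolt [ 0.31  -0.425  0.075] 0.97 [310. 257.]
bolt [ 0.455 -0.717  0.076] 0.95 [416. 262.]
bolt [ 0.307 -0.319  0.049] 0.73 [280. 254.]
bolt [ 0.538 -0.182  0.06 ] 0.64 [281. 214.]
bolt [ 0.494 -0.284  0.074] 0.5 [299. 222.]
collar [ 0.457 -0.014  0.104] 0.9 [233. 201.]
collar [0.487 0.165 0.05 ] 0.49 [203. 200.]
machine [ 0.454 -0.016  0.104] 0.87 [233. 202.]
holder [ 0.472 -0.398  0.025] 0.91 [324. 245.]
top {'mtx': array([[531.58913294,   0.        , 274.99467823],
       [  0.        , 531.58913294, 213.1920388 ],
       [  0.        ,   0.        ,   1.        ]]), 'origin': array([-0.60478313,  0.06517259,  1.97456787]), 'rotation': array([ 0.54072673, -0.00668536, -1.78297517]), 'shot': 3}
bolt [ 0.499 -0.276  0.081] 0.54 [296. 210.]
collar [0.506 0.089 0.123] 0.57 [208. 219.]
machine [ 0.499 -0.274  0.082] 0.74 [296. 210.]
machine [0.504 0.091 0.119] 0.56 [208. 221.]
holder [ 0.506 -0.356  0.032] 0.83 [314. 212.]
holder [0.507 0.087 0.123] 0.48 [209. 219.]
0.6
```

View pics/scene0.png

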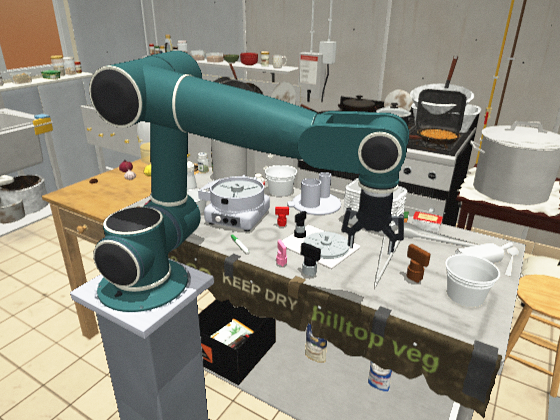

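View pics/top0.png

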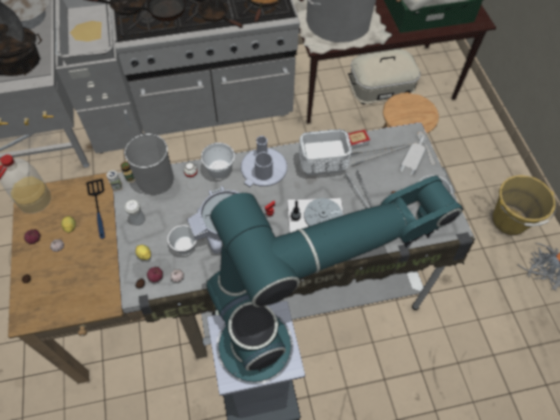

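```bash
python3 - <<'E'
from h import *
c=capture("scene")
im=c["pixels"][165:300,180:440]
cv2.imwrite("pics/crop1.png",cv2.resize(im,None,fx=3,fy=3,interpolation=cv2.INTER_CUBIC))
for u,v in((301,215),(299,220),(299,232),(311,250),(311,265),(416,252),(281,250)):print(u,v,np.round(ray(c,u,v),3))
E
```

```text
301 215 [ 0.505 -0.286  0.099]
299 220 [ 0.491 -0.286  0.085]
299 232 [ 0.491 -0.288  0.035]
311 250 [ 0.31  -0.428  0.1  ]
311 265 [ 0.304 -0.433  0.05 ]
416 252 [ 0.459 -0.711  0.109]
281 250 [ 0.308 -0.321  0.066]
```

View pics/crop1.png

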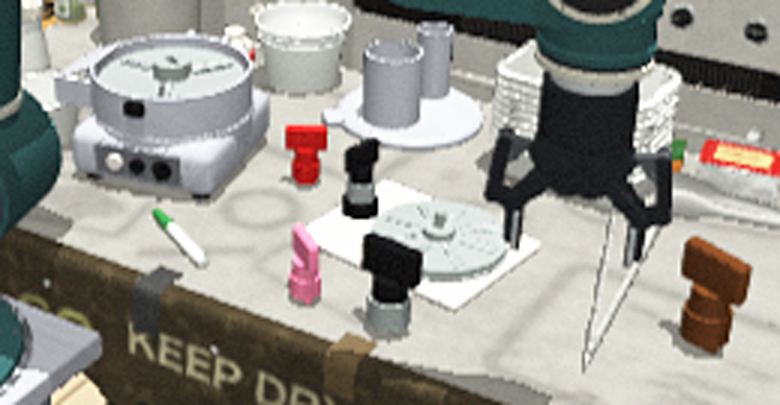

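```bash
cat >> h.py <<'E'
def togo(p,yaw=None):
    s=observe();R=Ro.from_euler('xyz',s["eef_rot"]).as_matrix()
    d=R.T@(np.array(p)-s["tool_pos"])*100
    # turn about tool z (pointing down): yaw decreases with + turn
    t=None if yaw is None else np.degrees((s["eef_rot"][2]-yaw+np.pi/2)%np.pi-np.pi/2)
    print("t",s["time_s"],"pos",np.round(s["tool_pos"],4),"rpy",np.round(s["eef_rot"],4),"F",np.round(s["ft_force"],1),"j6",round(s["joint_positions"][5],3))
    print("togo cm",np.round(d,2),"turn",t)
E
python3 - <<'E'
from h import *
c=capture("wrist");cv2.imwrite("pics/w0.png",c["pixels"]);print(c["origin"],c["rotation"])
togo([0.44,-0.32,0.31])
togo([0.497,-0.286,0.31])
E
```

```text
[ 0.25714568 -0.63036787  0.37415096] [-3.11708321e-01  1.28627429e-03 -1.29967460e+00]
t 0.7 pos [ 0.1812 -0.6502  0.2313] rpy [-3.1416  0.      0.2718] F [-0.7  0.4 -0.3] j6 -0.038
togo cm [ 33.79 -24.86  -7.87] turn None
t 0.7 pos [ 0.1812 -0.6502  0.2313] rpy [-3.1416  0.      0.2718] F [-0.7  0.4 -0.3] j6 -0.038
togo cm [ 40.2  -26.61  -7.87] turn None
```

View pics/w0.png

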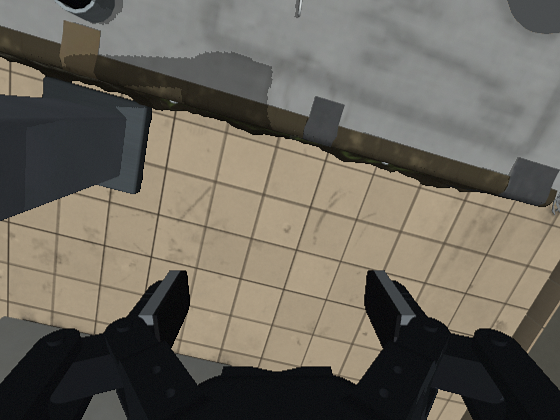

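```bash
python3 -m inch '[[4,-3,-4,0,8.5],[8,-6,-8,0,8.5],[12,-9,-8,0,8.5],[16,-12,-8,0,8.5],[20,-15,-8,0,8.5],[24,-18,-8,0,8.5],[28,-21,-8,0,8.5],[31,-23,-8,0,8.5],[31,-23,-8,0,8.5],[31,-23,-8,0,8.5]]'
python3 - <<'E'
from h import *
togo([0.497,-0.286,0.31])
c=capture("wrist");cv2.imwrite("pics/w1.png",c["pixels"])
for q in("bolt","bolt_grip","holder"):
  for d in find_in(c,q): print(q,np.round(d["centre"],3),round(d["conf"],2),np.round(proj(c,d["centre"])))
E
```

```text
time_s: 1.95
tool_pos: [0.4179, -0.3457, 0.3114]
eef_rot: [3.141, 0.0, 0.272]
ft_force: [0.3, -0.8, 0.3]
opening: 0.085
t 1.95 pos [ 0.4179 -0.3457  0.3114] rpy [3.1413e+00 2.0000e-04 2.7200e-01] F [ 0.3 -0.8  0.3] j6 0.561
togo cm [ 9.23 -3.63  0.14] turn None
bolt [ 0.328 -0.309  0.07 ] 0.96 [232. 236.]
bolt [ 0.328 -0.414  0.092] 0.94 [308. 262.]
bolt [ 0.51  -0.286  0.102] 0.76 [245.  90.]
bolt [ 0.544 -0.18   0.076] 0.72 [161.  32.]
bolt [ 0.47  -0.695  0.048] 0.61 [527. 208.]
bolt [ 0.488 -0.087  0.091] 0.61 [62. 59.]
bolt_grip [ 0.464 -0.693  0.048] 0.67 [524. 211.]
bolt_grip [ 0.549 -0.176  0.075] 0.62 [158.  26.]
bolt_grip [ 0.505 -0.284  0.103] 0.61 [243.  94.]
bolt_grip [ 0.325 -0.41   0.095] 0.61 [304. 264.]
bolt_grip [ 0.329 -0.313  0.067] 0.57 [235. 235.]
holder [ 0.501 -0.364  0.026] 0.97 [306. 119.]
```

View pics/w1.png

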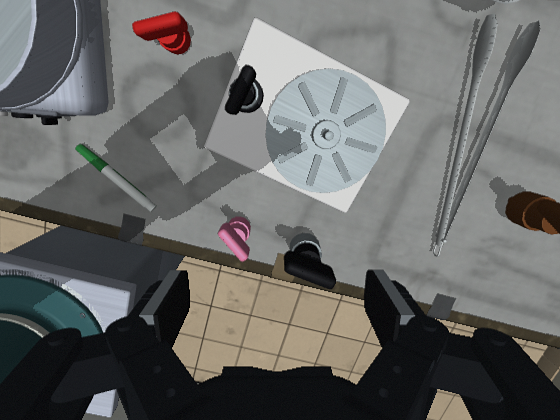

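Candidates: black at (245,90), in the bush on the white board; bigger black at (308,262) standing on the table; red (162,30), pink (235,240) and brown (535,212) are excluded. The smaller black one at (245,90) fits. I'll confirm it in a crop and measure it.

```bash
cat >> h.py <<'E'
def cloud(c):
    K=c["mtx"];Z=c["range_z"];v,u=np.mgrid[0:Z.shape[0],0:Z.shape[1]]
    P=np.stack([(u-K[0][2])/K[0][0]*Z,-(v-K[1][2])/K[1][1]*Z,-Z],-1)@rot(c).T+np.array(c["origin"])
    P[Z==0]=np.nan
    return P
def toprect(c,xy,zlo,zhi,rad):
    P=cloud(c);m=(P[...,2]>zlo)&(P[...,2]<zhi)&(np.hypot(P[...,0]-xy[0],P[...,1]-xy[1])<rad)
    q=P[m];(cx,cy),(w,h),a=cv2.minAreaRect((q[:,:2]*1000).astype(np.float32))
    if w<h:w,h,a=h,w,a+90
    mu=q[:,:2].mean(0);ev,E=np.linalg.eigh(np.cov(q[:,:2].T));
    print("n",m.sum(),"c",round(cx,1),round(cy,1),"size",round(w,1),round(h,1),"ang",round(a,1),"pca",np.round(mu,4),np.degrees(np.arctan2(E[1,1],E[0,1])).round(1),"zmed",np.median(q[:,2]).round(4))
    return q
E
python3 - <<'E'
from h import *
c=capture("wrist")
cv2.imwrite("pics/c2.png",cv2.resize(c["pixels"][50:300,200:360],None,fx=2.4,fy=2.4,interpolation=cv2.INTER_CUBIC))
toprect(c,(0.505,-0.286),0.1,0.125,0.05)
toprect(c,(0.505,-0.286),0.085,0.125,0.05)
print('big');toprect(c,(0.325,-0.41),0.1,0.16,0.06)
E
```

```text
n 682 c 508.4 -279.3 size 53.7 14.1 ang 167.1 pca [ 0.5089 -0.2799] 167.1 zmed 0.1053
n 758 c 508.4 -279.3 size 53.7 14.2 ang 167.0 pca [ 0.5088 -0.2805] 167.2 zmed 0.1051
big
n 776 c 318.9 -418.2 size 68.9 17.1 ang 82.6 pca [ 0.3207 -0.4171] 82.9 zmed 0.1102
```

View pics/c2.png

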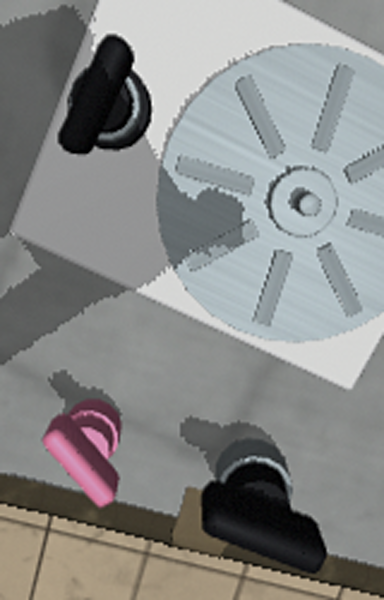

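```bash
python3 - <<'E'
from h import *
togo([0.42,-0.05,0.37])
E
```

```text
t 2.2 pos [ 0.4176 -0.346   0.3113] rpy [-3.1415e+00  1.0000e-04  2.7070e-01] F [-0.4 -0.3  1. ] j6 0.561
togo cm [  8.14 -28.46  -5.87] turn None
```

```bash
python3 -m inch '[[1.5,-5,-2,0,8.5],[3,-10,-4,0,8.5],[4.5,-15,-6,0,8.5],[6,-20,-6,0,8.5],[7,-25,-6,0,8.5],[8,-28,-6,0,8.5],[8,-28,-6,0,8.5],[8,-28,-6,0,8.5]]'
python3 - <<'E'
from h import *
togo([0.497,-0.286,0.31])
c=capture("wrist");cv2.imwrite("pics/w3.png",c["pixels"])
for q in("collar","machine"):
  for d in find_in(c,q): print(q,np.round(d["centre"],3),round(d["conf"],2),np.round(proj(c,d["centre"])))
E
```

```text
time_s: 3.2
tool_pos: [0.4199, -0.0554, 0.3712]
eef_rot: [3.141, 0.0, 0.27]
ft_force: [-0.6, -0.5, 0.8]
opening: 0.0847
t 3.2 pos [ 0.4199 -0.0554  0.3712] rpy [3.1414e+00 2.0000e-04 2.7040e-01] F [-0.6 -0.5  0.8] j6 1.109
togo cm [ 1.27 24.29  6.13] turn None
collar [0.518 0.02  0.123] 0.62 [236.  84.]
machine [0.519 0.016 0.12 ] 0.82 [241.  84.]
```

View pics/w3.png

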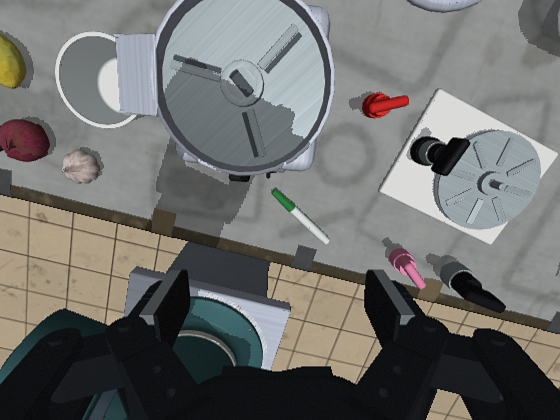

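The picture shows the bowl with the collar at (241,84), its dark slot running upper-left to lower-right, and the tub under the chute at (100,78). I'll move over the collar to measure both more closely.

```bash
cat > slot.py <<'E'
from h import *
import sys
c=capture("wrist")
cv2.imwrite(sys.argv[1],c["pixels"])
P=cloud(c)
m=(abs(P[...,2]-0.145)<0.004)&(np.hypot(P[...,0]-.518,P[...,1]-.02)<0.06)
q=P[m];print("z",np.median(q[:,2]))
(cx,cy),rr=cv2.minEnclosingCircle((q[:,:2]*1000).astype(np.float32));print("circ",cx,cy,rr)
cx/=1000;cy/=1000
# rim of bowl
mr=(abs(P[...,2]-0.138)<0.004)&(np.hypot(P[...,0]-cx,P[...,1]-cy)>0.09)&(np.hypot(P[...,0]-cx,P[...,1]-cy)<0.12)
q=P[mr][:,:2];A=np.c_[2*q,np.ones(len(q))];s=np.linalg.lstsq(A,(q**2).sum(1),rcond=None)[0];print("rim fit",s[:2],len(q))
# ortho image at collar top plane
n=300;g=(np.arange(n)-n/2)*0.00025
X,Y=np.meshgrid(cx-g,cy-g,indexing='ij')
K=c["mtx"];Q=np.stack([X,Y,np.full_like(X,0.145)],-1)-np.array(c["origin"]);Q=Q@rot(c)
u=K[0][0]*Q[...,0]/-Q[...,2]+K[0][2];v=-K[1][1]*Q[...,1]/-Q[...,2]+K[1][2]
o=cv2.remap(c["pixels"],u.astype(np.float32),v.astype(np.float32),cv2.INTER_CUBIC)
zz=cv2.remap(P[...,2].astype(np.float32),u.astype(np.float32),v.astype(np.float32),cv2.INTER_NEAREST)
R=np.hypot(X-cx,Y-cy)
hole=((zz<0.139)&(R<0.021)).astype(np.uint8)
pts=np.argwhere(hole>0)
xy=np.stack([cx-g[pts[:,0]],cy-g[pts[:,1]]],1)
r_=cv2.minAreaRect((xy*1000).astype(np.float32));print("rect",r_)
ev,E=np.linalg.eigh(np.cov(xy.T));print("hole mean",xy.mean(0),"ang",np.degrees(np.arctan2(E[1,1],E[0,1])),len(xy))
cv2.imwrite(sys.argv[2],np.hstack([cv2.resize(o,(400,400)),cv2.cvtColor(cv2.resize(hole*255,(400,400)),cv2.COLOR_GRAY2BGR)]))
togo([cx,cy,0.3])
E
python3 slot.py pics/w4.png pics/o4.png
```

```text
z 0.14497676417398359
circ 518.6868286132812 12.266606330871582 24.25873374938965
rim fit [0.51872348 0.01329442] 2753
rect ((518.590576171875, 11.87238883972168), (29.60712242126465, 13.035454750061035), 56.3099365234375)
hole mean [0.51848968 0.01168765] ang 55.66142611918988 5288
t 3.4 pos [ 0.4199 -0.0556  0.3711] rpy [-3.1415e+00  3.0000e-04  2.6920e-01] F [-0.4  0.1 -0.4] j6 1.11
togo cm [11.33 -3.92  7.11] turn None
```

View pics/o4.png

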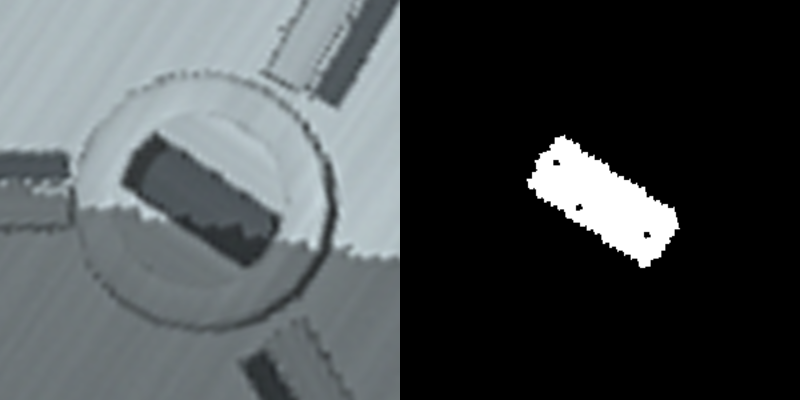

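```bash
python3 - <<'E'
from h import *
c=capture("wrist");s=observe()
p=ray(c,275,170,0.145);T=Ro.from_euler('xyz',s["eef_rot"]).as_matrix()
off=T.T@(p-s["tool_pos"]);print("centre ray in tool",off)
# desired at yaw 56 with height lower 4cm
Tn=Ro.from_euler('xyz',[np.pi,0,np.radians(56)]).as_matrix()
tgt=np.array([0.5187,0.0122,0.145])-Tn@off;print(tgt);togo(tgt,np.radians(56))
E
```

```text
centre ray in tool [ 0.01545271 -0.00108301  0.2261521 ]
[ 0.51095681 -0.00121649  0.3711521 ]
t 3.45 pos [ 0.4199 -0.0555  0.3712] rpy [-3.1415e+00  4.0000e-04  2.6940e-01] F [ 0.5  0.  -0.9] j6 1.11
togo cm [10.23 -2.81 -0.  ] turn -40.56311930684662
```

```bash
python3 -m inch '[[4,-1,0,-10,8.5],[8,-2,0,-20,8.5],[10.2,-2.8,0,-30,8.5],[10.2,-2.8,0,-40,8.5],[10.2,-2.8,0,-40.5,8.5],[10.2,-2.8,0,-40.5,8.5]]'
python3 slot.py pics/w5.png pics/o5.png
```

```text
time_s: 4.2
tool_pos: [0.5106, -0.0018, 0.3712]
eef_rot: [-3.141, 0.0, 0.972]
ft_force: [-0.3, 0.4, -0.7]
opening: 0.0851
z 0.14499004374343716
circ 518.7299194335938 12.52131462097168 24.33376121520996
rim fit [0.51987994 0.01407075] 3094
rect ((518.7263793945312, 12.883726119995117), (29.22358512878418, 11.03119945526123), 55.784297943115234)
hole mean [0.51894776 0.01314981] ang 55.347240030953955 4975
t 4.25 pos [ 0.5106 -0.0017  0.3713] rpy [-3.1416  0.      0.9724] F [ 0.1 -0.4 -0.6] j6 0.545
togo cm [ 1.64 -0.13  7.13] turn None
```

View pics/o5.png

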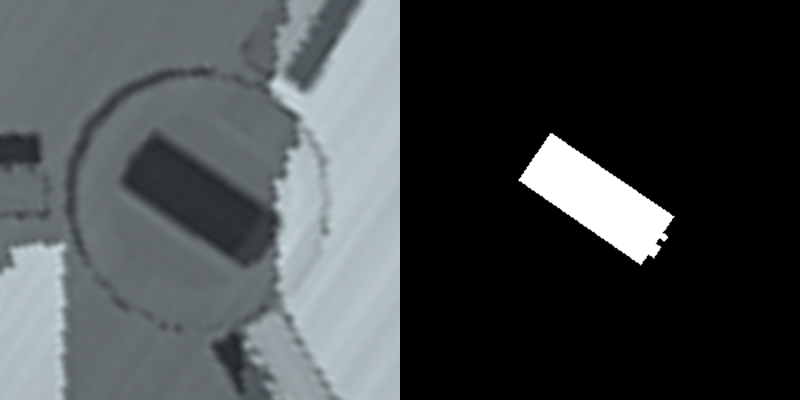

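View pics/w5.png

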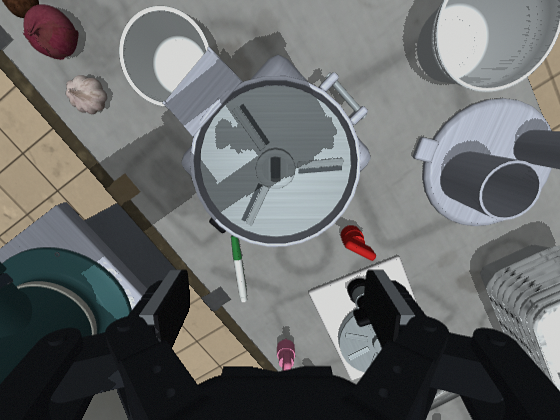

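```bash
python3 - <<'E'
from h import *
togo([0.493,-0.277,0.33],np.radians(-12.9))
E
```

```text
t 4.25 pos [ 0.5106 -0.0017  0.3713] rpy [-3.1416  0.      0.9724] F [ 0.1 -0.4 -0.6] j6 0.545
togo cm [-23.74  14.05   4.13] turn 68.6134867814861
```

```bash
python3 -m inch '[[-4,2.3,0,10,8.5],[-8,4.7,0,20,8.5],[-12,7,1,30,8.5],[-16,9.4,2,40,8.5],[-20,11.7,3,50,8.5],[-23.7,14,4.1,60,8.5],[-23.7,14,4.1,68.6,8.5],[-23.7,14,4.1,68.6,8.5],[-23.7,14,4.1,68.6,8.5]]'
python3 - <<'E'
from h import *
c=capture("wrist");cv2.imwrite("pics/w6.png",c["pixels"])
q=toprect(c,(0.508,-0.279),0.1,0.125,0.05)
(cx,cy),(w,h),a=cv2.minAreaRect((q[:,:2]*1000).astype(np.float32))
togo([cx/1000,cy/1000,0.070],np.radians(-12.9))
togo([cx/1000,cy/1000,0.15],np.radians(-12.9))
E
```

```text
time_s: 5.38
tool_pos: [0.4927, -0.2762, 0.3307]
eef_rot: [3.141, -0.001, -0.222]
ft_force: [0.1, 0.7, 0.5]
opening: 0.0848
n 500 c 509.4 -279.3 size 52.3 13.7 ang 167.4 pca [ 0.5097 -0.2795] 167.3 zmed 0.1055
t 5.425 pos [ 0.4928 -0.276   0.3307] rpy [ 3.1414e+00 -6.0000e-04 -2.2230e-01] F [-0.1 -0.4 -0. ] j6 1.237
togo cm [ 1.68 -0.06 26.07] turn 0.16556984240611528
t 5.425 pos [ 0.4928 -0.276   0.3307] rpy [ 3.1414e+00 -6.0000e-04 -2.2230e-01] F [-0.1 -0.4 -0. ] j6 1.237
togo cm [ 1.68 -0.05 18.07] turn 0.16556984240611528
```

View pics/w6.png

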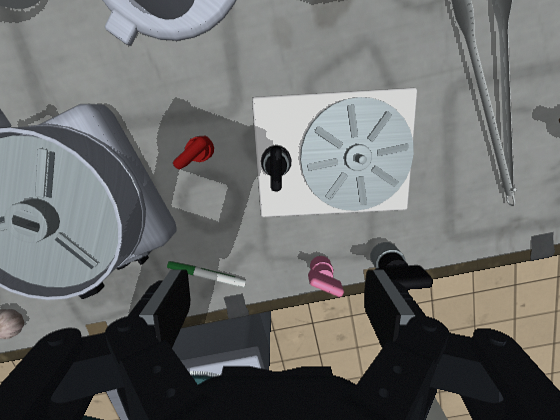

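```bash
python3 -m inch '[[1.6,0,5,0,5],[1.6,-0.1,10,0,5],[1.6,-0.1,15,0,5],[1.6,-0.1,18,0,5],[1.6,-0.1,18,0,5],[1.6,-0.1,18,0,5]]'
python3 - <<'E'
from h import *
c=capture("wrist");cv2.imwrite("pics/w7.png",c["pixels"])
togo([.509,-.2793,0.070],np.radians(-12.9))
E
```

```text
time_s: 6.18
tool_pos: [0.5093, -0.2788, 0.1526]
eef_rot: [3.141, -0.002, -0.221]
ft_force: [-0.9, -0.5, 0.5]
opening: 0.0499
t 6.225 pos [ 0.5094 -0.2789  0.1528] rpy [ 3.1405e+00 -3.0000e-03 -2.2150e-01] F [-0.2  0.  -0.2] j6 1.247
togo cm [-0.05  0.04  8.28] turn 0.20877732537279053
```

View pics/w7.png

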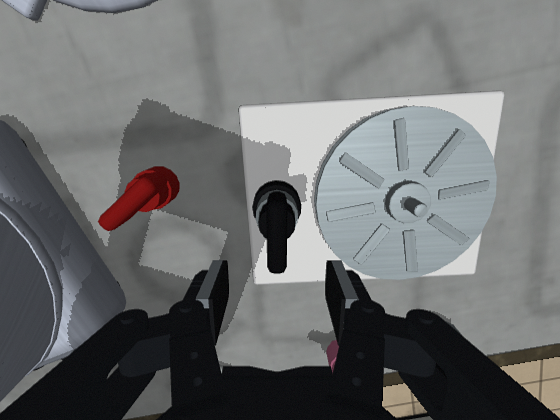

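```bash
python3 -m inch '[[0,0,4,0.2,5],[0,0,7,0.2,5],[0,0,8.2,0.2,5],[0,0,8.2,0.2,5],[0,0,8.2,0.2,5]]'
python3 - <<'E'
from h import *
togo([.509,-.2793,0.070],np.radians(-12.9))
E
```

```text
time_s: 6.85
tool_pos: [0.5103, -0.2794, 0.0726]
eef_rot: [3.14, -0.005, -0.225]
ft_force: [0.1, 0.8, 0.6]
opening: 0.0502
t 6.85 pos [ 0.5103 -0.2794  0.0726] rpy [ 3.1399 -0.0051 -0.2249] F [0.1 0.8 0.6] j6 1.251
togo cm [-0.13  0.02  0.26] turn 0.015549833904639139
```

```bash
python3 -m inch '[[-0.1,0,0.2,0,5],[-0.1,0,0.2,0,3],[-0.1,0,0.2,0,1],[-0.1,0,0.2,0,1],[-0.1,0,0.2,0,1],[-0.1,0,0.2,0,1]]' 60
python3 - <<'E'
from h import *
togo([.509,-.2793,0.070],np.radians(-12.9))
c=capture("wrist");cv2.imwrite("pics/w8.png",c["pixels"]);print(observe()["opening"])
E
```

```text
time_s: 7.6
tool_pos: [0.5094, -0.2792, 0.0707]
eef_rot: [3.14, -0.005, -0.225]
ft_force: [1.1, 2.6, 3.6]
opening: 0.0246
t 7.6 pos [ 0.5094 -0.2792  0.0707] rpy [ 3.1399 -0.0053 -0.2249] F [1.1 2.6 3.6] j6 1.25
togo cm [-0.04  0.02  0.07] turn 0.016241469376026434
0.024181692826521606
```

View pics/w8.png

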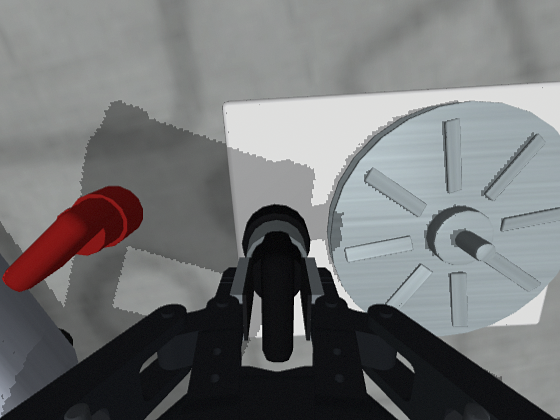

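```bash
python3 -m inch '[[0,0,0,0,1],[0,0,0,0,1],[0,0,0,0,1],[0,0,0,0,1]]' 60
```

```text
time_s: 8.15
tool_pos: [0.5094, -0.2792, 0.0707]
eef_rot: [3.14, -0.005, -0.225]
ft_force: [0.5, 1.3, 2.9]
opening: 0.0243
```

```bash
python3 - <<'E'
from h import *
s=observe();print(s["opening"],s["time_s"],s["ft_force"])
c=capture("wrist");cv2.imwrite("pics/w9.png",cv2.resize(c["pixels"][190:400,180:380],(760,800)[:2] if 0 else (571,600),interpolation=cv2.INTER_CUBIC))
c=capture("scene");cv2.imwrite("pics/s9.png",cv2.resize(c["pixels"][150:280,220:390],None,fx=4.4,fy=4.4,interpolation=cv2.INTER_CUBIC))
E
```

```text
0.024258017465681157 8.15 [0.549897   1.32388871 2.87489059]
```

View pics/w9.png

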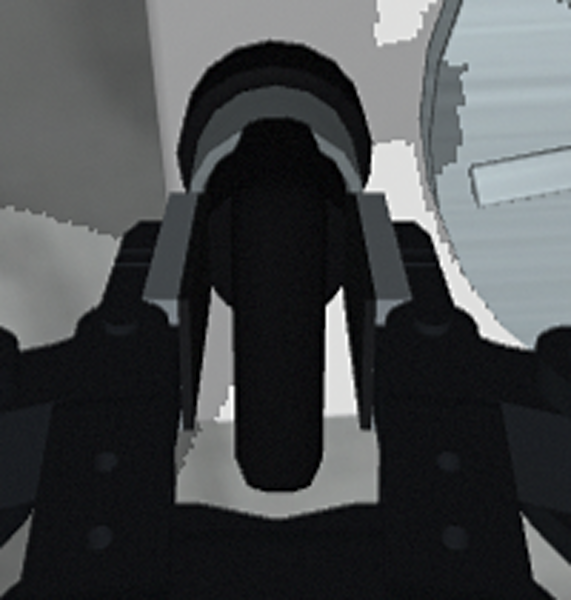

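View pics/s9.png

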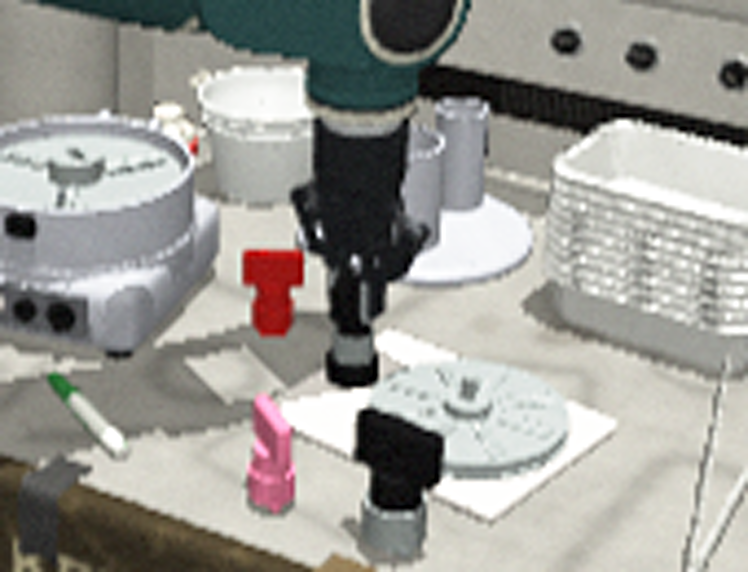

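The fingertips pinch the wider round neck under the grip, with air between the pads and the grip. I'll open, go up 7 mm and close again.

```bash
python3 -m inch '[[0,0,0,0,4],[0,0,0,0,4],[0,0,-0.4,0,4],[0,0,-0.75,0,4],[0,0,-0.75,0,1],[0,0,-0.75,0,1],[0,0,-0.75,0,1],[0,0,-0.75,0,1],[0,0,-0.75,0,1],[0,0,-0.75,0,1]]' 60;  python3 - <<'E'
from h import *
c=capture("wrist");cv2.imwrite("pics/w10.png",cv2.resize(c["pixels"][190:400,180:380],(571,600),interpolation=cv2.INTER_CUBIC))
togo([.509,-.2793,0.070],np.radians(-12.9))
E
```

```text
time_s: 9.5
tool_pos: [0.5095, -0.2792, 0.0782]
eef_rot: [3.14, -0.005, -0.225]
ft_force: [0.5, -0.6, 3.0]
opening: 0.0128
t 9.55 pos [ 0.5095 -0.2792  0.0782] rpy [ 3.1399 -0.0055 -0.2249] F [-0.1 -0.2  2.5] j6 1.25
togo cm [-0.05  0.02  0.82] turn 0.012909279289189043
```

View pics/w10.png

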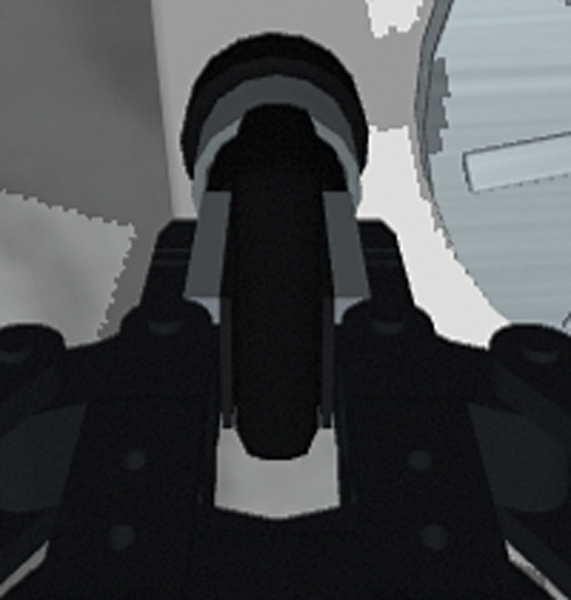

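```bash
python3 -m inch '[[0,0,-1,0,1],[0,0,-3,0,1],[0,0,-6,0,1],[0,0,-12,0,1],[0,0,-18.5,0,1],[0,0,-18.5,0,1],[0,0,-18.5,0,1]]' 60;  python3 - <<'E'
from h import *
s=observe();print(s["opening"],s["ft_force"],s["wrist_torque"])
c=capture("wrist");cv2.imwrite("pics/w11.png",c["pixels"])
P=cloud(c);T=Ro.from_euler('xyz',s["eef_rot"]).as_matrix();Q=(P-s["tool_pos"])@T
m=(Q[...,2]>-0.034)&(Q[...,2]<-0.022)&(abs(Q[...,0])<.04)&(abs(Q[...,1])<.012)
q=Q[m];print("grip top z",np.median(q[:,2]),np.percentile(q[:,2],[5,95]),"n",m.sum(),"x",np.percentile(q[:,0],[0.5,99.5]),"y",np.percentile(q[:,1],[0.5,99.5]))
m=(Q[...,2]>0.005)&(Q[...,2]<0.07)&(abs(Q[...,0])<.04)&(abs(Q[...,1])<.03)
q=Q[m];print(m.sum(),np.round(np.percentile(q,[1,99],axis=0),4))
togo([.5187,.0126,0.26],np.radians(55.5))
E
```

```text
time_s: 10.42
tool_pos: [0.5084, -0.2786, 0.2637]
eef_rot: [3.14, -0.006, -0.225]
ft_force: [0.4, 1.0, -2.0]
opening: 0.0126
0.012568324253502816 [ 0.38661696  0.95052616 -1.99060679] [-0.0328843  -0.00106144 -0.02442893]
grip top z -0.027023937973107166 [-0.03028694 -0.023656  ] n 3517 x [-0.02523281  0.02620946] y [-0.01147243  0.01147322]
1094 [[-0.0036 -0.0163  0.0062]
 [ 0.0171  0.0178  0.0453]]
t 10.475 pos [ 0.5082 -0.2785  0.2625] rpy [ 3.1402 -0.0044 -0.2249] F [ 0.2 -0.3 -2.2] j6 1.25
togo cm [ -5.47 -28.61   0.19] turn -68.38483877619751
```

View pics/w11.png

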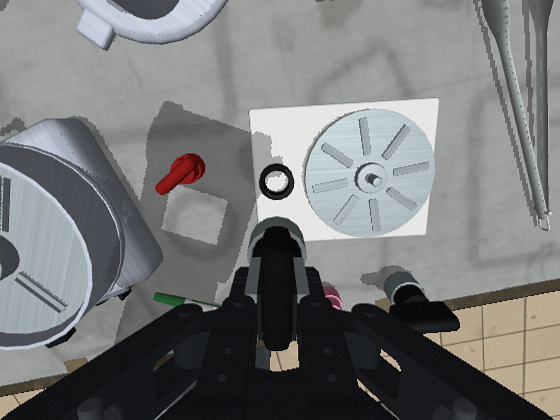

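```bash
python3 -m inch '[[-0.7,-4,0,-10,1],[-1.5,-8,0,-20,1],[-2.3,-12,0,-30,1],[-3,-16,0,-40,1],[-3.8,-20,0,-50,1],[-4.6,-24,0,-60,1],[-5.5,-28.6,0,-68.4,1],[-5.5,-28.6,0,-68.4,1],[-5.5,-28.6,0,-68.4,1],[-5.5,-28.6,0,-68.4,1]]' 60;  python3 - <<'E'
from h import *
s=observe();print(s["opening"],s["ft_force"],s["wrist_torque"])
c=capture("wrist");cv2.imwrite("pics/w12.png",c["pixels"])
togo([.5187,.0126,0.215],np.radians(55.5))
E
```

```text
time_s: 11.72
tool_pos: [0.5183, 0.0118, 0.2614]
eef_rot: [3.138, 0.0, 0.967]
ft_force: [-0.3, -0.1, -0.2]
opening: 0.013
0.012964386397995681 [-0.26192583 -0.1030186  -0.24004729] [-0.04681716  0.09598473  0.02271399]
t 11.775 pos [0.5183 0.0117 0.2615] rpy [3.1375e+00 1.0000e-04 9.6710e-01] F [ 0.6  1.  -0.4] j6 0.578
togo cm [ 0.09 -0.03  4.65] turn -0.08922437094397537
```

View pics/w12.png

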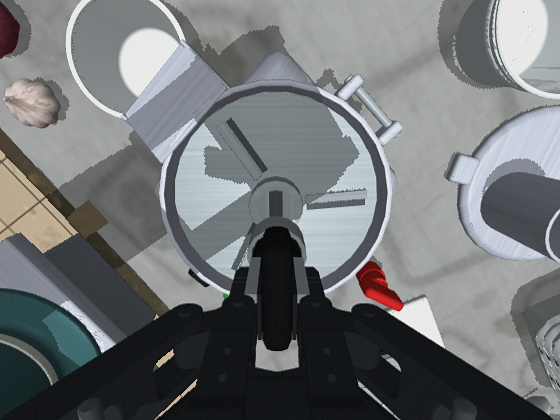

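```bash
python3 -m inch '[[0.1,0,2.5,0,1],[0.1,0,5,0,1],[0.1,0,5,0,1]]' 60;  python3 - <<'E'
from h import *
togo([.5187,.0126,0.198],np.radians(55.5))
E
```

```text
time_s: 12.15
tool_pos: [0.5184, 0.0118, 0.2098]
eef_rot: [3.14, 0.002, 0.966]
ft_force: [0.2, 0.5, -1.0]
opening: 0.013
t 12.15 pos [0.5184 0.0118 0.2098] rpy [3.140e+00 1.800e-03 9.657e-01] F [ 0.2  0.5 -1. ] j6 0.58
togo cm [ 0.09 -0.02  1.18] turn -0.16671882503312543
```

```bash
python3 -m inch '[[0.08,0,0.4,0,1],[0.08,0,0.7,0,1],[0.08,0,0.9,0,1],[0.08,0,0.9,0,1]]' 60;  python3 - <<'E'
from h import *
togo([.5187,.0126,0.193],np.radians(55.5))
E
```

```text
time_s: 12.65
tool_pos: [0.5189, 0.0125, 0.201]
eef_rot: [3.14, 0.002, 0.966]
ft_force: [0.6, -0.2, -0.8]
opening: 0.013
t 12.65 pos [0.5189 0.0125 0.201 ] rpy [3.1398e+00 1.7000e-03 9.6580e-01] F [ 0.6 -0.2 -0.8] j6 0.581
togo cm [ 0.   -0.02  0.8 ] turn -0.16427017928423282
```

```bash
python3 -m inch '[[0,0,0.2,0,1],[0,0,0.4,0,1],[0,0,0.4,0,1]]' 60;  python3 - <<'E'
from h import *
togo([.5187,.0126,0.191],np.radians(55.5))
E
```

```text
time_s: 13.02
tool_pos: [0.5188, 0.0125, 0.1968]
eef_rot: [3.14, 0.002, 0.966]
ft_force: [0.0, 0.6, -0.8]
opening: 0.0127
t 13.025 pos [0.5188 0.0125 0.1968] rpy [3.1401e+00 1.9000e-03 9.6580e-01] F [ 0.   0.6 -0.8] j6 0.581
togo cm [ 0.01 -0.02  0.58] turn -0.16288003690359823
```

The head is about 5 mm in with no contact force, so it has entered the slot. Next is down to the sleeve contact.

```bash
python3 -m inch '[[0,0,0.2,0,1],[0,0,0.4,0,1],[0,0,0.6,0,1],[0,0,0.6,0,1]]' 60;  python3 - <<'E'
from h import *
togo([.5187,.0126,0.183],np.radians(55.5))
E
```

```text
time_s: 13.52
tool_pos: [0.5188, 0.0124, 0.191]
eef_rot: [3.14, 0.002, 0.966]
ft_force: [-2.1, -0.2, 2.6]
opening: 0.0132
t 13.525 pos [0.5188 0.0124 0.191 ] rpy [3.1399e+00 1.8000e-03 9.6580e-01] F [-2.1 -0.2  2.6] j6 0.581
togo cm [ 0.01 -0.02  0.8 ] turn -0.165513673280433
```

```bash
python3 -m inch '[[0,0,0.3,0,1],[0,0,0.6,0,1],[0,0,0.75,0,1],[0,0,0.75,0,1]]' 60;  python3 - <<'E'
from h import *
s=observe();print(s["ft_force"],s["wrist_torque"])
togo([.5187,.0126,0.1827],np.radians(55.5))
E
```

```text
time_s: 14.02
tool_pos: [0.5189, 0.0124, 0.1842]
eef_rot: [3.139, 0.001, 0.966]
ft_force: [-4.1, 0.5, 11.5]
opening: 0.0129
[-4.14087749  0.48550835 11.50181425] [ 0.05704293  0.9705143  -0.07901899]
t 14.025 pos [0.5189 0.0124 0.1842] rpy [3.1394e+00 1.4000e-03 9.6580e-01] F [-4.1  0.5 11.5] j6 0.581
togo cm [ 0.   -0.02  0.15] turn -0.16567675625129147
```

```bash
python3 -m inch '[[-0.03,-0.04,0.12,0,1],[-0.03,-0.04,0.12,0,1],[-0.03,-0.04,0.12,0,1]]' 60;  python3 - <<'E'
from h import *
s=observe();print(s["ft_force"],s["wrist_torque"])
togo([.5187,.0126,0.1827],np.radians(55.5))
E
```

```text
time_s: 14.4
tool_pos: [0.5187, 0.0124, 0.1841]
eef_rot: [3.138, 0.0, 0.966]
ft_force: [-3.1, 0.7, 10.8]
opening: 0.0129
[-3.13391801  0.721049   10.76860938] [ 0.05406776  0.54841901 -0.04714676]
t 14.4 pos [0.5187 0.0124 0.1841] rpy [3.138e+00 5.000e-04 9.658e-01] F [-3.1  0.7 10.8] j6 0.581
togo cm [ 0.01 -0.01  0.14] turn -0.1623424485819095
```

```bash
python3 -m inch '[[-0.03,-0.04,0.22,0,1],[-0.03,-0.04,0.22,0,1],[-0.03,-0.04,0.22,0,1]]' 60;  python3 - <<'E'
from h import *
s=observe();print(s["ft_force"],s["wrist_torque"])
togo([.5187,.0126,0.1827],np.radians(55.5))
E
```

```text
time_s: 14.78
tool_pos: [0.5187, 0.0124, 0.1831]
eef_rot: [3.136, -0.001, 0.966]
ft_force: [-3.4, -0.4, 12.1]
opening: 0.013
[-3.44763615 -0.36157558 12.14834399] [ 0.02745585  0.52719309 -0.0046421 ]
t 14.775 pos [0.5187 0.0124 0.1831] rpy [ 3.1364e+00 -6.0000e-04  9.6580e-01] F [-3.4 -0.4 12.1] j6 0.581
togo cm [ 0.02 -0.01  0.04] turn -0.1617400288807342
```

```bash
python3 -m inch '[[-0.02,-0.02,0.14,5,1],[-0.02,-0.02,0.14,11,1],[-0.02,-0.02,0.14,17,1],[-0.02,-0.02,0.14,23,1],[-0.02,-0.02,0.14,29,1],[-0.02,-0.02,0.14,29,1]]' 60;  python3 - <<'E'
from h import *
s=observe();print(s["ft_force"],s["wrist_torque"])
togo([.5187,.0126,0.1827],np.radians(55.5))
E
```

```text
time_s: 15.52
tool_pos: [0.5192, 0.0123, 0.1831]
eef_rot: [3.136, -0.006, 0.458]
ft_force: [-0.2, -1.1, 11.9]
opening: 0.0131
[-0.16978843 -1.09470407 11.87052619] [-0.09866802 -0.07406504 -0.12972806]
t 15.525 pos [0.5192 0.0123 0.1831] rpy [ 3.1359 -0.0057  0.458 ] F [-0.2 -1.1 11.9] j6 1.089
togo cm [-0.03 -0.05  0.04] turn -29.257134470386813
```

```bash
python3 -m inch '[[-0.02,-0.02,0.14,6,1],[-0.02,-0.02,0.14,12,1],[-0.02,-0.02,0.14,18,1],[-0.02,-0.02,0.14,24,1],[-0.02,-0.02,0.14,30,1],[-0.02,-0.02,0.14,36,1],[-0.02,-0.02,0.14,42,1],[-0.02,-0.02,0.14,48,1],[-0.02,-0.02,0.14,48,1]]' 60;  python3 - <<'E'
from h import *
s=observe();print(s["ft_force"],s["wrist_torque"])
togo([.5187,.0126,0.1827],np.radians(55.5-90))
c=capture("wrist");cv2.imwrite("pics/w13.png",c["pixels"])
E
```

```text
time_s: 16.65
tool_pos: [0.5196, 0.0123, 0.1832]
eef_rot: [-3.14, -0.011, -0.382]
ft_force: [0.5, -0.5, 11.9]
opening: 0.0127
[ 0.54124646 -0.49967681 11.85799958] [-0.09853087  0.14143558 -0.0599856 ]
t 16.65 pos [0.5196 0.0123 0.1832] rpy [-3.1403 -0.0107 -0.3815] F [ 0.5 -0.5 11.9] j6 1.928
togo cm [-0.1   0.01  0.04] turn 12.639709671422622
```

View pics/w13.png

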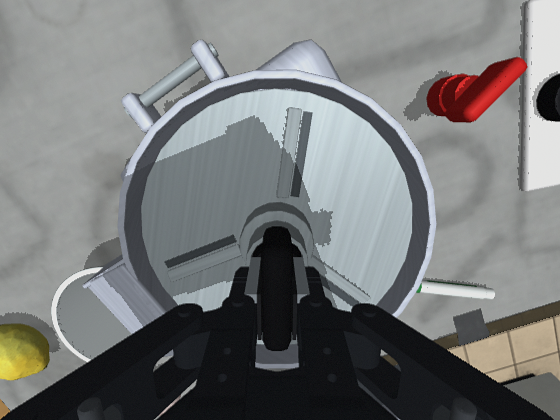

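```bash
python3 -m inch '[[-0.07,-0.02,0.14,4,1],[-0.07,-0.02,0.14,8,1],[-0.07,-0.02,0.14,12,1],[-0.07,-0.02,0.14,12,1]]' 60;  python3 - <<'E'
from h import *
s=observe();print(s["ft_force"],s["wrist_torque"])
togo([.5187,.0126,0.1827],np.radians(55.5-90))
E
```

```text
time_s: 17.2
tool_pos: [0.5198, 0.0126, 0.1831]
eef_rot: [-3.137, -0.013, -0.591]
ft_force: [-0.6, -0.2, 12.2]
opening: 0.0129
[-0.59443126 -0.2309228  12.17544937] [-0.14614462  0.20247795 -0.03564241]
t 17.2 pos [0.5198 0.0126 0.1831] rpy [-3.1368 -0.0126 -0.5909] F [-0.6 -0.2 12.2] j6 2.139
togo cm [-0.09  0.06  0.04] turn 0.6421622665594484
```

```bash
python3 -m inch '[[-0.05,0.03,0.14,1.5,1],[-0.05,0.03,0.14,3,1],[-0.05,0.03,0.14,3,1]]' 60;  python3 - <<'E'
from h import *
s=observe();print(s["ft_force"],s["wrist_torque"])
togo([.5187,.0126,0.1827],np.radians(55.5-90))
E
```

```text
time_s: 17.58
tool_pos: [0.5198, 0.0125, 0.183]
eef_rot: [-3.135, -0.014, -0.644]
ft_force: [-0.8, -0.8, 11.4]
opening: 0.013
[-0.80309515 -0.78282726 11.36553114] [-0.17421455  0.36043533  0.0784497 ]
t 17.575 pos [0.5198 0.0125 0.183 ] rpy [-3.135  -0.0144 -0.6437] F [-0.8 -0.8 11.4] j6 2.191
togo cm [-0.09  0.06  0.03] turn -2.382240648053646
```

```bash
python3 -m inch '[[-0.05,0.03,0.14,1.5,1],[-0.05,0.03,0.14,3,1],[-0.05,0.03,0.14,3,1]]' 60;  python3 - <<'E'
from h import *
s=observe();print(s["ft_force"],s["wrist_torque"])
togo([.5187,.0126,0.1827],np.radians(55.5-90))
E
```

```text
time_s: 17.95
tool_pos: [0.5196, 0.0124, 0.183]
eef_rot: [-3.133, -0.016, -0.697]
ft_force: [-3.0, -1.5, 12.5]
opening: 0.013
[-3.01754617 -1.46015287 12.54008771] [-0.31745852  0.79981858  0.06291088]
t 17.95 pos [0.5196 0.0124 0.183 ] rpy [-3.1334 -0.0158 -0.6965] F [-3.  -1.5 12.5] j6 2.244
togo cm [-0.09  0.04  0.03] turn -5.407835826629452
```

```bash
python3 -m inch '[[-0.05,0.03,0.14,1,1],[-0.05,0.03,0.14,2,1],[-0.05,0.03,0.14,2,1]]' 60;  python3 - <<'E'
from h import *
s=observe();print(s["ft_force"],s["wrist_torque"])
togo([.5187,.0126,0.1827],np.radians(55.5-90))
E
```

```text
time_s: 18.32
tool_pos: [0.5194, 0.0122, 0.1829]
eef_rot: [-3.132, -0.017, -0.732]
ft_force: [-3.7, -2.2, 13.6]
opening: 0.0128
[-3.68634642 -2.23344679 13.60396289] [-0.54507583  0.98196206  0.10966214]
t 18.325 pos [0.5194 0.0122 0.1829] rpy [-3.1323 -0.0173 -0.7317] F [-3.7 -2.2 13.6] j6 2.279
togo cm [-0.08  0.02  0.02] turn -7.423941421870943
```

```bash
cat > ortho.py <<'E'
from h import *
def ortho(c,z,cx=.5187,cy=.0126,half=.11,n=400):
    g=np.linspace(half,-half,n);X,Y=np.meshgrid(cx+g,cy+g,indexing='ij')
    K=c["mtx"];Q=(np.stack([X,Y,np.full_like(X,z)],-1)-np.array(c["origin"]))@rot(c)
    u=K[0][0]*Q[...,0]/-Q[...,2]+K[0][2];v=-K[1][1]*Q[...,1]/-Q[...,2]+K[1][2]
    return cv2.remap(c["pixels"],u.astype(np.float32),v.astype(np.float32),cv2.INTER_CUBIC)
E
python3 - <<'E'
from ortho import *
c=capture("wrist");P=cloud(c)
R=np.hypot(P[...,0]-.5187,P[...,1]-.0126);zs=P[...,2][(R>.05)&(R<.09)&(P[...,2]<.14)];z=np.median(zs);print("disc z",z)
a=ortho(c,z)
# earlier picture w5 : rebuild calibration from tool pose relation
s=observe();T=Ro.from_euler('xyz',s["eef_rot"]).as_matrix()
Rc=T.T@rot(c);oc=T.T@(np.array(c["origin"])-s["tool_pos"])
T0=Ro.from_euler('xyz',[-3.1416,0,0.9724]).as_matrix()
c0=dict(pixels=cv2.imread("pics/w5.png"),mtx=c["mtx"],origin=np.array([.5106,-.0017,.3713])+T0@oc,rotation=T0@Rc)
b=ortho(c0,z)
cv2.imwrite("pics/o14.png",np.hstack([b,a]))
cv2.imwrite("pics/w14.png",cv2.resize(c["pixels"][190:400,180:380],(571,600),interpolation=cv2.INTER_CUBIC))
E
```

```text
disc z 0.12286871431793069
```

View pics/o14.png

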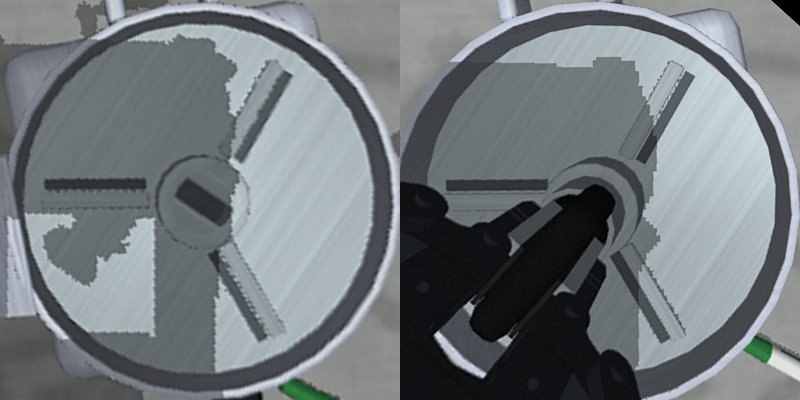

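View pics/w14.png

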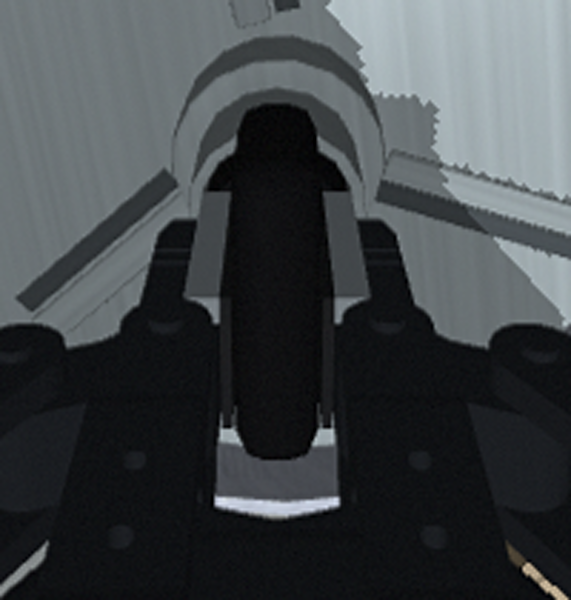

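Disc vanes stand at the same angle as before, the grip sits square in the pads, and the lateral force has risen at about 95 degrees, so the stop is reached. Now I'll let it rise.

```bash
python3 -m inch '[[0,0,0,-0.5,1],[0,0,-0.15,-1,1],[0,0,-0.3,-1,1],[0,0,-0.4,-1,1],[0,0,-0.4,-1,1]]' 60;  python3 - <<'E'
from h import *
s=observe();print(s["ft_force"],s["wrist_torque"])
togo([.5187,.0126,0.187],np.radians(55.5-90))
E
```

```text
time_s: 19.0
tool_pos: [0.5194, 0.0122, 0.1873]
eef_rot: [-3.132, -0.018, -0.714]
ft_force: [-3.3, -0.4, 7.0]
opening: 0.0129
[-3.32579239 -0.38237945  7.01631107] [-0.06823269  0.78234528 -0.07255599]
t 19.0 pos [0.5194 0.0122 0.1873] rpy [-3.1324 -0.0178 -0.7142] F [-3.3 -0.4  7. ] j6 2.262
togo cm [-0.08  0.01  0.03] turn -6.418538033399313
```

```bash
python3 -m inch '[[0,0,-0.15,0,1],[0,0,-0.15,0,1],[0,0,-0.15,0,1]]' 60;  python3 - <<'E'
from h import *
s=observe();print(s["ft_force"],s["wrist_torque"])
togo([.5187,.0126,0.187],np.radians(55.5-90))
E
```

```text
time_s: 19.38
tool_pos: [0.5191, 0.0121, 0.1879]
eef_rot: [-3.133, -0.017, -0.714]
ft_force: [2.7, 0.1, -13.6]
opening: 0.013
[  2.72895655   0.13721735 -13.6135012 ] [-0.10058044 -0.33252092  0.00714109]
t 19.375 pos [0.5191 0.0121 0.1879] rpy [-3.1333 -0.0168 -0.7142] F [  2.7   0.1 -13.6] j6 2.262
togo cm [-0.06 -0.01  0.09] turn -6.420878192544642
```

The upward pull is held firmly at the locked height. Relax, let go and retreat.

```bash
python3 -m inch '[[0,0,0.05,0,1],[0,0,0.05,0,1],[0,0,0.05,0,3],[0,0,0.05,0,5],[0,0,0.05,0,5],[0,0,0.05,0,5],[0,0,0.05,0,5]]';  python3 - <<'E'
from h import *
s=observe();print(s["ft_force"],s["opening"])
E
```

```text
time_s: 20.25
tool_pos: [0.5191, 0.0121, 0.1874]
eef_rot: [-3.133, -0.017, -0.714]
ft_force: [0.3, 0.1, -0.0]
opening: 0.0501
[ 0.25409933  0.05323762 -0.0142641 ] 0.05005186042356209
```

```bash
python3 -m inch '[[0,0,-2,0,5],[0,0,-5,0,5],[0,0,-9,0,5],[-2,0,-13,0,5],[-4,0,-16,0,5],[-4,0,-16,0,5],[-4,0,-16,0,5]]';  python3 - <<'E'
from ortho import *
c=capture("wrist");cv2.imwrite("pics/w15.png",c["pixels"])
toprect(c,(.519,.012),0.205,0.235,.05)
togo([0,0,0])
c=capture("scene");cv2.imwrite("pics/s15.png",c["pixels"])
E
```

```text
time_s: 21.12
tool_pos: [0.486, 0.039, 0.3469]
eef_rot: [-3.133, -0.017, -0.714]
ft_force: [-0.6, 0.7, -0.4]
opening: 0.0503
n 867 c 519.3 12.1 size 53.5 13.5 ang 139.4 pca [0.5199 0.0111] 139.1 zmed 0.2144
t 21.175 pos [0.486  0.0389 0.3462] rpy [-3.1338 -0.0164 -0.7143] F [-0.3  0.5 -0.8] j6 2.315
togo cm [-34.73  35.04  33.79] turn None
```

View pics/w15.png

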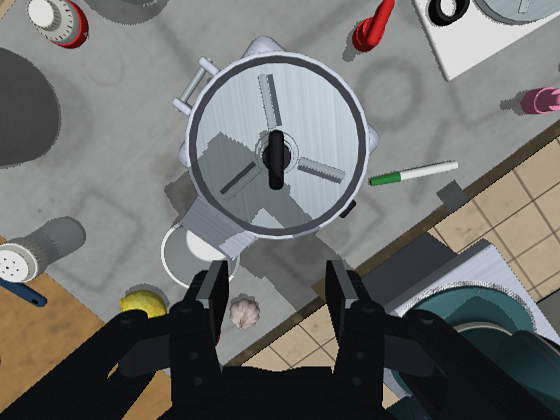

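View pics/s15.png

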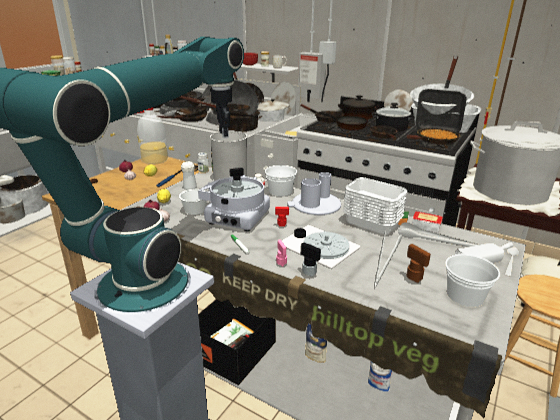

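The bolt stands upright in the collar at (276,158) with the gripper clear. Its grip top is at 214.4 mm (215 mm expected when locked) and the bar has turned 96 degrees from the slot. Everything else stands where it was.

```bash
python3 -c "
from workcell import r
print(r.close_job())"
```

```text
the job is handed in; nothing more can be done
None
```

The disc is locked. I took the smaller black bolt from its bush, lowered its T-head through the slot and pressed it against its spring. I then turned it clockwise to the stop, let it rise into the notch, let go and backed off, and handed the job in at about 21 s.

**Last checks**
- **Locked:** after the bolt rose, the wrist read 7 N plus the bolt's own weight, close to the 8 N expected when locked. A 13.6 N upward test pull was held firmly.
- **Height and position:** after letting go, the grip top measured 214.4 mm high (215 mm expected), upright on the collar's axis.
- **Forces:** the press stayed under about 14 N in every reading I took.
- **Other things:** the disc's vanes stood at the same angle in the picture taken at the stop. In the last pictures the other things stood where they were.

**What did not go to plan**
- **First grip:** it closed on the round neck under the bar grip, so I reopened, went up 7.5 mm and gripped again.
- **Turn angle:** the tool read up to 97 degrees and the bolt's bar about 96, slightly over the stated 90 to 95. I put this down to play and measuring error. The stop itself showed only as rising sideways force, with almost no turning moment.

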